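# Set the bit grinder's stones and check its guard

## Robot

A 6-joint arm with a two-finger parallel gripper is mounted at the origin on the work surface. World frame = base frame: x ahead of the robot, y to its left, z up, the work surface at z = 0. Lengths are in m, angles in degrees, forces in N, time in s.
With the tool pointing down it reaches from about 0.4 to 0.825 m from the base axis. Payload 7 kg.
Tool frame: the origin (TCP) lies midway between the tips of the shut fingers; the grasp point (between the pads) lies 19 mm behind it; x points along the fingers, z is the direction in which the jaws open and shut, and the axes are right-handed (so a half turn about x gives the same grasp; the last joint's range is limited). The gripper opens to 88 mm and grips with 3 to 60 N. Pads are 19 mm wide; open, the fingers measure 130 mm over their backs; the gripper's body (78 mm by 193 mm) begins 47 mm behind the grasp point.
Start: joints at [81.939, 20.546, 0.682, 0, -70.136, -16.507], TCP at [0.281, 0.614, 0.227] pointing down, gripper open.
Joint ranges: [-176.03, 176.03], [-82.01, 121.73], [-58.28, 71.71], [-173.87, 95.51], [-174.79, -0.11], [-173.66, 173.66]. Speed limits (degrees/s): [136.94, 136.94, 172.46, 180, 180, 180].

## Interface

Orientations are given as [roll, pitch, yaw] about the fixed x, y, z axes, in that order (R = Rz(yaw) Ry(pitch) Rx(roll)).
In Python, from plant import get_state, capture, close_job gives the robot as it stands.
- The arm moves only by the tool play_rows, never from a script. Its argument "series" is one flat list of numbers, 4 for each row, row after row: the shift along the tool's x, y, z in m, then the turn about the tool's x in rad. In form: [tx, ty, tz, spin, tx, ty, tz, spin, ...]. A call has exactly 5 rows; each row shifts and turns the commanded pose from where the row before left it, along the tool's axes as they then stand; what a row does not reach is not made up. A row lasts 1/12 s, in which the tool goes at most 41.7 mm and 7.16 degrees, less where a joint would pass 70% of its speed; a pose out of reach is approached as far as the arm can. A call is refused whole if a number of a shift passes 0.0417 or a number of a turn 0.125, either way. A call with a gripper value outside its range is refused whole. "jaw" is the opening in per cent of the stroke, from 0 (shut) to 100 (fully open), set as the call begins (left out, the last holds). The fingers move at their own pace and stop on an object; "squeeze" is the grip in N (left out, the last holds). Time passes only in rows, so rows that do not move let the fingers close, or fill a call up. It gives the time, the measured TCP pose, the force and the opening at its end, in the units of the state.
- get_state(): the state, without advancing time (a new reading comes with each control period).
- capture(name): name is "scene" or "top" or "wrist"; returns a dict with "img" (480x640x3 uint8, blue, green, red), "K" (3x3 intrinsics, pixels), "k1" (the pictures are not rectified: a ray, as slopes to the right and down, at radius r is drawn at 1 + k1 r^2 times it, then the intrinsics apply), "world_from_camera" (4x4, takes a point from camera to world coordinates). Camera axes: x right, y down, z forward; pixel columns grow to the right and rows downward; lengths in m; the calibration is good to about 2 mm. A picture is of the moment at which its call begins. There is no depth.
- close_job(): hands the job in, once; it reports no verdict.
The state is a dict: "time_s": time; "joints": joint angles; "qd": joint speeds; "joint_torque": joint torques, N m; "tcp_pos": TCP position; "eef_rot": TCP orientation; "contact_force": force on the tool from outside, world axes, zero at the start; "moment": the same for the moment, N m; "gripper_width": finger opening in m.
Only numpy, scipy, OpenCV 4.12 (cv2) and the standard library are available. Lean on these libraries where they do the work, as an engineer would, in place of code of your own. Each camera call takes 0.05 s, during which the arm holds its last target.

## Task

Set up the drill-bit grinder: push the tab of its adjustment ring clockwise (seen from above) until the two stones touch, then back it off counterclockwise by exactly three clicks. Then press the pedal right down so that the guard rises, hold it up for about a second to show the wheel, and ease the pedal up again so that the guard closes without slamming. Leave the other tools on the bench where they are.

Things in the scene. Friction and masses are not known exactly. Their poses are not given: they have to be found in the camera images.
- bit_grinder: Drill-bit grinder bolted to the bench: grey housing 170 mm deep (its x) by 270 mm wide (its y) by 75 mm high, origin at the centre of its underside, its own -x is the front (pedal side), z up. On top, left half (+y): the adjustment ring; right half (-y): the aluminium guard, a hood 122 x 100 mm, its top 115 mm above the mat.
- adjust_ring (a joint): Angle (rad) of the aluminium adjustment ring, a 100 mm turntable. Grows clockwise from above, which closes the stones; its value at the touch varies. It has spring clicks 20 degrees apart: backing off, it rests at 18, 38, 58, 78 ... degrees (within 4) from the touch. Passing a click takes 2 to 4 N at the tab; it then falls into the next and stays. It starts 80 to 170 degrees from the touch.
- ring_axis (a point): Point on the ring's vertical axis at the height of the ring's top face (96 mm above the mat), 70 mm to the grinder's +y of its origin and level with it in x. In the middle stands a fixed hub, 16 mm in diameter, 15 mm above the ring.
- tab (a point): Foot, at the ring's top face, of the ring's only tab: an upright steel pin 12 mm in diameter, 44 mm from the ring axis, rising 45 mm above the ring's top. Push it sideways along its circle to turn the ring. Inside it, 10 to 28 mm from the axis, the ring carries its stone, a grey block 18 x 12 mm; stones stand 12 mm above the ring's top: keep at least 15 mm above it.
- touch_mark (a point): Where the tab's foot point comes to stand when the two stones touch (same circle, same height). The fixed stone, the twin of the ring's stone, is held by the hub just clockwise of the line from the axis to this point and stops the ring hard.
- pedal (a joint): Angle in rad of the pedal lever at the grinder's front: 0 = up (at rest), 0.4 = fully down. A spring and the guard's weight push it up; pressing it takes 5 to 10 N at the pad. If let go it flies up and the guard slams.
- pedal_pad (a point): Centre of the upper face of the pedal's black rubber pad, 50 mm (grinder's x) by 60 mm (y), 165 mm in front of the grinder's origin and 70 mm to its -y. Its pivot, along the grinder's y, is 80 mm behind it. The pad starts about 73 mm above the mat and moves down 32 mm to its stop.
- guard (a joint): Angle in rad of the guard over the grinding wheel, hinged at its rear edge: 0 = closed, 1.0 = fully raised. Linked to the pedal: always 2.5 times the pedal's angle. Dropping faster than about 3.5 rad/s is slamming (letting the pad up over one second or more is gentle).
- guard_edge (a point): Middle of the upper front edge of the guard, 113 mm above the mat when closed; on its way it rises by about 85 mm and moves back over the housing.
- socket_case: Bystander: chrome socket set case, 210 x 120 x 50 mm, origin at the centre of its underside.
- level: Bystander: yellow bubble level standing on edge, 250 x 24 x 50 mm, long along its x, origin at the centre of its underside.
- corner_clamp: Bystander: L-shaped aluminium corner clamp, about 125 x 120 mm and 32 mm high, origin under the middle of one arm.
- mallet: Bystander: small wooden mallet lying down, head 48 mm in diameter and 85 mm long, origin under the head, handle 175 mm along its -x.
- tape_measure: Bystander: tape measure 70 x 36 x 64 mm, origin at the centre of its underside.
- screw_jar: Bystander: glass jar, 70 mm in diameter, 85 mm high, origin at the centre of its underside.
- screwdriver: Bystander: screwdriver lying along its x, handle to its -x.

How it is judged:
By the outcome, as a careful person would: the job done as asked, in the order asked, and still so for the second after the job is handed in, with the robot touching nothing.
It also fails if it takes over 72 s, if anything falls off the work surface, if the arm or the gripper's body presses on something with over 40 N, if the wrist force passes 120 N, or if a joint passes its speed limit or range.

## Working session

There is one attempt and no reset: what is moved stays moved. The work goes in short steps, Python scripts to look and compute and a tool call to move; the robot and the scene stay as the last step left them, time stands still between calls to the robot, and variables do not carry over. Pictures are saved under pics/ and viewed, and the job is handed in when it is done.

Besides the shell and the picture viewer there is one more tool, called after "Emit:" by a JSON object that holds its "method" and its "body". play_rows: Moves the arm, as the interface text tells. Its arguments: {"type":"object","properties":{"series":{"type":"array","items":{"type":"number"}},"jaw":{"type":"number"},"squeeze":{"type":"number"}},"required":["series"]}

```bash
ls; mkdir -p pics; python3 - <<'E'
from plant import get_state, capture
import cv2,numpy as np
s=get_state()
print(s)
for n in ["scene","top","wrist"]:
    c=capture(n); cv2.imwrite(f"pics/{n}0.png",c["img"]); np.savez(f"pics/{n}0.npz",**{k:c[k] for k in c})
    print(n,c["K"],c["k1"],c["world_from_camera"])
E
```

```text
pics
{'time_s': 0.0, 'joints': array([ 8.19398352e+01,  2.05922621e+01,  6.35097229e-01, -2.34532054e-02,
       -7.01339974e+01, -1.65067495e+01]), 'qd': array([ 0.01720995, -0.07213346, -0.04551139,  0.04562723, -0.04605346,
       -0.05113812]), 'joint_torque': array([ 5.09600013e-04, -5.82728112e+01,  2.93059874e+01,  6.99730039e+00,
        6.95429437e-03, -1.84238720e-04]), 'tcp_pos': array([0.28044013, 0.61346236, 0.22561291]), 'eef_rot': array([   2.91271215,   89.90620867, -111.66218958]), 'contact_force': array([ 0.2815169 ,  0.65778509, -0.43926912]), 'moment': array([-0.00206319,  0.02383633, -0.01200577]), 'gripper_width': 0.08753667651260787}
scene [[519.77243943   0.         321.24285674]
 [  0.         519.77243943 235.31225296]
 [  0.           0.           1.        ]] -0.021613084158738412 [[-0.24277472  0.76323092 -0.59878126  1.24649559]
 [ 0.97002841  0.19752694 -0.1415203   0.11747436]
 [ 0.01026276 -0.61519238 -0.78831023  1.00536962]
 [ 0.          0.          0.          1.        ]]
top [[588.59263416   0.         313.07471826]
 [  0.         588.59263416 238.25709558]
 [  0.           0.           1.        ]] -0.19642885668721152 [[ 0.01540619 -0.99688986  0.07728682  0.44323342]
 [-0.99982214 -0.0145182   0.01203825 -0.02411239]
 [-0.01087874 -0.07745853 -0.99693622  1.43288758]
 [ 0.          0.          0.          1.        ]]
wrist [[342.3390154    0.         318.07878517]
 [  0.         342.3390154  241.93893032]
 [  0.           0.           1.        ]] -0.043951022755828226 [[-4.16853842e-01 -8.79217499e-01 -2.30671767e-01  3.43497088e-01]
 [-9.08973263e-01  4.03401287e-01  1.05047646e-01  5.84995651e-01]
 [ 6.93558936e-04  2.53463984e-01 -9.67344576e-01  3.82313925e-01]
 [ 0.00000000e+00  0.00000000e+00  0.00000000e+00  1.00000000e+00]]
```

View pics/scene0.png

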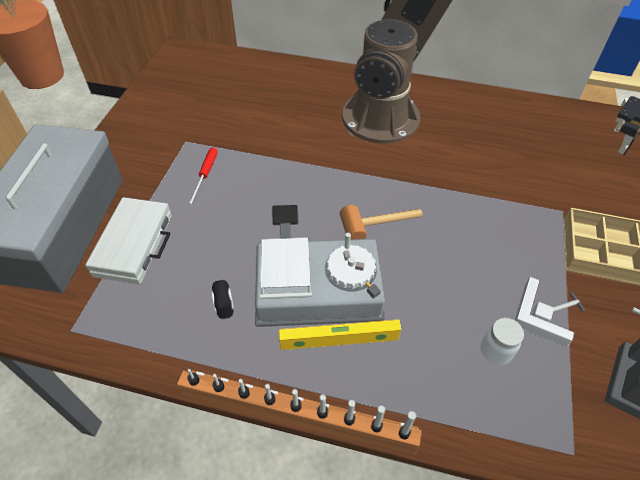

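View pics/top0.png

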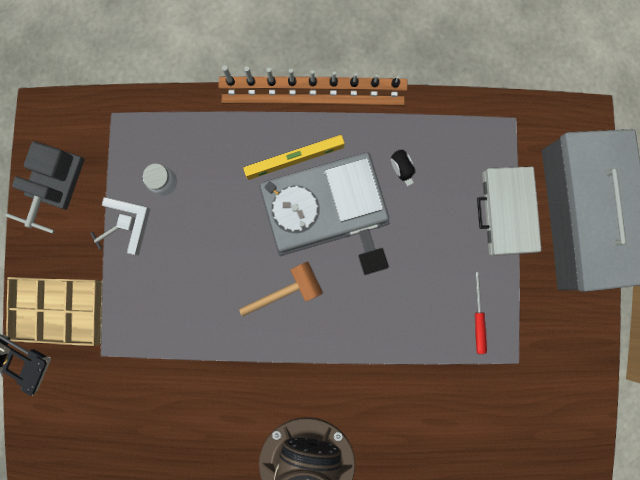

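The scene view shows the grinder at about (320,280), with the ring at (352,266), the pin at (348,243) and the pedal at (285,215). In the top view the ring is at (295,209) and the pedal at (373,261). I'll zoom in next.

```bash
python3 - <<'E'
import cv2,numpy as np
a=cv2.imread("pics/scene0.png")[195:335,240:400]; b=cv2.imread("pics/top0.png")[145:285,250:410]
cv2.imwrite("pics/z0.png",cv2.resize(a,None,fx=5,fy=4.2857,interpolation=cv2.INTER_CUBIC)[:600])
cv2.imwrite("pics/z0.png",cv2.resize(a,None,fx=4.25,fy=4.25,interpolation=cv2.INTER_CUBIC))
cv2.imwrite("pics/z1.png",cv2.resize(b,None,fx=4.25,fy=4.25,interpolation=cv2.INTER_CUBIC))
E
```

```text
(no output)
```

View pics/z0.png

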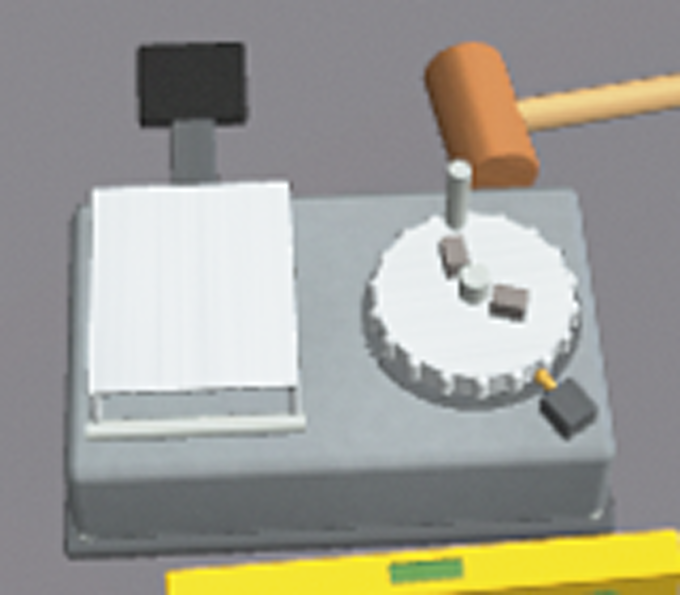

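View pics/z1.png

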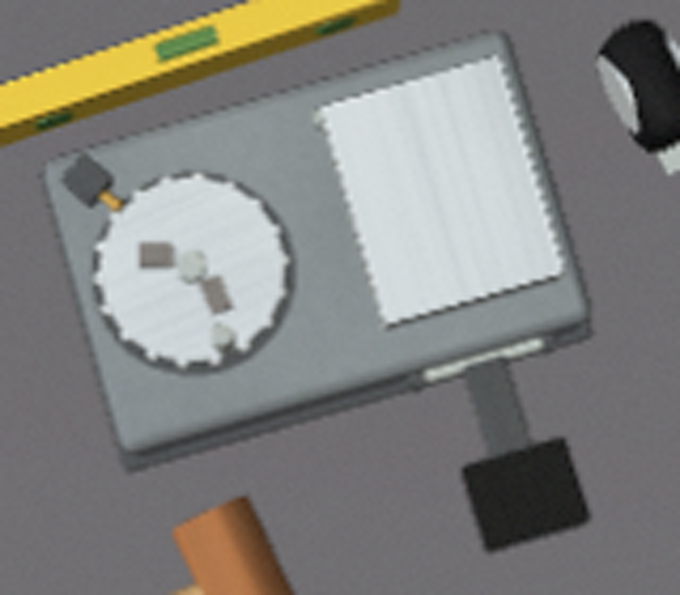

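```bash
cat > h.py <<'E'
import numpy as np, cv2
from scipy.optimize import least_squares
def load(f): 
    d=np.load(f); return dict(d)
def proj(c,P):
    P=np.atleast_2d(P); T=np.linalg.inv(c["world_from_camera"])
    p,_=cv2.projectPoints(P.astype(float),cv2.Rodrigues(T[:3,:3])[0],T[:3,3],c["K"],np.array([float(c["k1"]),0,0,0]))
    return p[:,0]
def ray(c,uv,z):
    n=cv2.undistortPointsIter(np.array([[uv]],float),c["K"],np.array([float(c["k1"]),0,0,0]),None,None,(3,100,1e-12))[0,0]
    W=c["world_from_camera"]; d=W[:3,:3]@[n[0],n[1],1]; o=W[:3,3]
    return o+d*(z-o[2])/d[2]
def g2w(p,q):
    q=np.atleast_2d(q); c,s=np.cos(p[2]),np.sin(p[2])
    return np.c_[p[0]+c*q[:,0]-s*q[:,1],p[1]+s*q[:,0]+c*q[:,1],q[:,2]]
E
cat > fit.py <<'E'
from h import *
S=load("pics/scene0.npz");T=load("pics/top0.npz")
z=4.25
pts=[ # local, scene zoom, top zoom
((.085,.135,.075),(612,462),(45,163)),((.085,-.135,.075),(70,475),(503,36)),((-.085,-.135,.075),(82,200),(588,313)),((-.085,.135,.075),(575,192),(130,450)),
((-.19,-.04,.073),(248,42),(462,465)),((-.19,-.10,.073),(138,45),(488,551)),((-.14,-.10,.073),(140,125),None),((-.14,-.04,.073),(245,120),None)]
pts[4]=((-.14,-.04,.073),(246,122),(462,465));pts[5]=((-.19,-.04,.073),(246,42),(488,551));pts[6]=((-.14,-.10,.073),(140,125),(565,438));pts[7]=((-.19,-.10,.073),(138,44),(590,519))
pts.append(((0,.07,.111),(475,270),(193,265)))
def res(p,full=False):
    r=[]
    for l,a,b in pts:
        w=g2w(p,l)
        r+=list(proj(S,w)[0]-(np.array(a)/z+[240,195])); r+=list(proj(T,w)[0]-(np.array(b)/z+[250,145]))
    return np.array(r)
f=least_squares(res,[.5,0,.26],loss="soft_l1",x_scale=.01)
print(f.x,np.degrees(f.x[2])); print(res(f.x).reshape(-1,4).round(1))
np.save("g.npy",f.x)
p=f.x
for n,l in dict(axis=(0,.07,.096),pad=(-.165,-.07,.073),org=(0,0,0)).items(): print(n,g2w(p,l))
ax=g2w(p,(0,.07,.096))[0]
for c,uv in ((S,np.array((458,166))/z+[240,195]),(T,np.array((221,333))/z+[250,145])):
    w=ray(c,uv,.141); print(w, np.hypot(*(w-ax)[:2]), np.degrees(np.arctan2(*(w-ax)[1::-1])))
E
python3 fit.py
```

```text
[ 0.63555017 -0.03271546  0.29609656] 16.965083467528896
[[ 1.2 -1.2 -1.7 -0.8]
 [-2.4  0.8  1.  -2.4]
 [-3.1 -0.5  2.   1.4]
 [ 0.5 -2.7 -2.   1.4]
 [ 0.1 -1.9 -0.9 -0.3]
 [-0.4  0.7 -0.9  0.3]
 [-0.9 -1.7 -0.3 -1.1]
 [-0.2  1.1 -0.1  0.5]
 [-0.4  1.4 -0.6  0.1]]
axis [[0.61512495 0.03423833 0.096     ]]
pad [[ 0.49815573 -0.14781442  0.073     ]]
org [[ 0.63555017 -0.03271546  0.        ]]
[0.57262354 0.01579361 0.141     ] 0.04633117109646112 -156.54016442715752
[0.57601663 0.01643483 0.141     ] 0.04297004799281459 -155.52327972058512
```

```bash
cat > mv.py <<'E'
from h import *
from plant import get_state
from scipy.spatial.transform import Rotation as Ro
AX=np.array([.6151,.0342])
def st():
    s=get_state(); R=Ro.from_euler("xyz",s["eef_rot"],degrees=True).as_matrix()
    return s,s["tcp_pos"],R
def phi(R): # heading: angle of tool y (radial outward), deg
    return np.degrees(np.arctan2(R[1,1],R[0,1]))
def to(x,y,z,ph=None):
    s,p,R=st(); d=R.T@(np.array([x,y,z])-p)
    sp=0 if ph is None else -((ph-phi(R)+180)%360-180)
    print("t",round(s["time_s"],2),"p",p.round(4),"phi",phi(R).round(2),"xdir",R[:,0].round(3),"F",s["contact_force"].round(2),"j",s["joints"].round(0),"w",round(s["gripper_width"],4))
    print("tool shift",d.round(4),"spin deg",round(sp,2),"rad",round(np.radians(sp),4))
def pol():
    s,p,R=st(); v=p[:2]-AX; print("polar r %.4f ang %.2f z %.4f phi %.2f"%(np.hypot(*v),np.degrees(np.arctan2(v[1],v[0])),p[2],phi(R)), "F tool",(R.T@s["contact_force"]).round(2),"t",round(s["time_s"],2),"w",round(s["gripper_width"],4))
if __name__=="__main__":
    import sys; a=[float(v) for v in sys.argv[1:]]
    to(*a) if a else None; pol()
E
python3 mv.py .575 .016 .226 -156
```

```text
t 0.15 p [0.2806 0.6136 0.2259] phi -24.57 xdir [-0.    -0.001 -1.   ] F [ 0.01 -0.47  0.93] j [ 82.  21.   1.  -0. -70. -17.] w 0.0874
tool shift [4.000e-04 5.163e-01 4.210e-01] spin deg 131.43 rad 2.2938
polar r 0.6690 ang 120.00 z 0.2259 phi -24.57 F tool [-0.93  0.2   0.43] t 0.15 w 0.0874
```

Emit:
{"method": "play_rows", "body": {"series": [0,0.01,0.008,0,0,0.025,0.02,0,0,0.03,0.025,0,0,0.03,0.025,0,0,0.03,0.025,0], "jaw": 40}}

```text
time_s: 0.57
tcp_pos: [0.3519, 0.466, 0.2262]
eef_rot: [3.1, 90.0, -111.5]
contact_force: [2.1, 0.4, 1.6]
gripper_width: 0.0597
```

Emit:
{"method": "play_rows", "body": {"series": [0,0.03,0.025,0,0,0.03,0.025,0,0,0.03,0.025,0,0,0.03,0.025,0,0,0.03,0.025,0]}}

```text
time_s: 0.98
tcp_pos: [0.4362, 0.2897, 0.2267]
eef_rot: [176.1, 90.0, 61.6]
contact_force: [0.9, -0.1, -0.2]
gripper_width: 0.0357
```

Emit:
{"method": "play_rows", "body": {"series": [0,0.03,0.025,0,0,0.03,0.025,0,0,0.03,0.025,0,0,0.03,0.025,0,0,0.03,0.025,0]}}

```text
time_s: 1.4
tcp_pos: [0.5205, 0.1137, 0.2268]
eef_rot: [155.3, 90.0, 40.7]
contact_force: [0.7, 0.6, 1.2]
gripper_width: 0.035
```

```bash
python3 mv.py .575 .016 .19 24
```

```text
t 1.4 p [0.5205 0.1137 0.2268] phi -24.57 xdir [ 0.  0. -1.] F [0.68 0.56 1.16] j [ 33.   7. -17.  -0. -66.  32.] w 0.035
tool shift [0.0368 0.0902 0.0662] spin deg -48.57 rad -0.8477
polar r 0.1236 ang 139.95 z 0.2268 phi -24.57 F tool [-1.16  0.39 -0.8 ] t 1.4 w 0.035
```

Emit:
{"method": "play_rows", "body": {"series": [0,0.03,0.022,0,0,0.03,0.022,0,0,0.03,0.022,0,0,0,0,-0.12,0,0,0,-0.12]}}

```text
time_s: 1.82
tcp_pos: [0.5749, 0.0159, 0.2259]
eef_rot: [-59.8, 89.9, -160.5]
contact_force: [-0.3, 1.2, -0.5]
gripper_width: 0.0355
```

Emit:
{"method": "play_rows", "body": {"series": [0,0,0,-0.12,0,0,0,-0.12,0,0,0,-0.12,0,0,0,-0.12,0,0,0,-0.12]}}

```text
time_s: 2.23
tcp_pos: [0.5743, 0.0181, 0.2264]
eef_rot: [-105.6, 90.0, -171.7]
contact_force: [-0.7, 0.6, 0.2]
gripper_width: 0.0351
```

```bash
python3 mv.py .5745 .0161 .165 24; python3 - <<'E'
from plant import *
import cv2,numpy as np
for n in ["wrist","top"]:
    c=capture(n); cv2.imwrite(f"pics/{n}1.png",c["img"]); np.savez(f"pics/{n}1.npz",**c)
E
```

```text
t 2.23 p [0.5743 0.0181 0.2264] phi 23.88 xdir [-0. -0. -1.] F [-0.72  0.62  0.2 ] j [ 21.  11. -12.  -0. -67.  93.] w 0.0351
tool shift [ 0.0614 -0.0006  0.0019] spin deg -0.12 rad -0.002
polar r 0.0439 ang -158.47 z 0.2264 phi 23.88 F tool [-0.2  -0.41 -0.86] t 2.23 w 0.0351
```

View pics/wrist1.png

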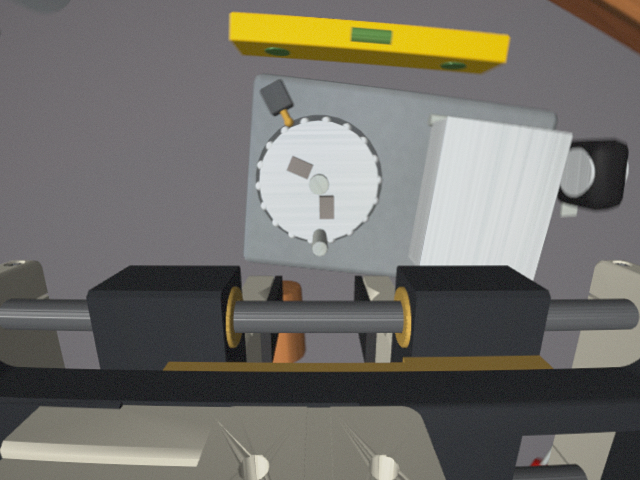

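```bash
python3 - <<'E'
from h import *
c=load("pics/wrist1.npz")
cv2.imwrite("pics/w1z.png",cv2.resize(c["img"][100:270,240:400],None,fx=3.5,fy=3.5,interpolation=cv2.INTER_CUBIC))
for n,uv,z in (("pin",(319.5,249),.141),("hub",(319,184),.111),("fixed",(300,167),.108),("rs",(326.5,207),.108)): print(n,ray(c,uv,z).round(4))
print(proj(c,[[.6151,.0342,.096]]))
E
```

```text
pin [0.5751 0.0166 0.141 ]
hub [0.6158 0.035  0.111 ]
fixed [0.6217 0.0539 0.108 ]
rs [0.6011 0.0219 0.108 ]
[[319.47690036 183.56258802]]
```

View pics/w1z.png

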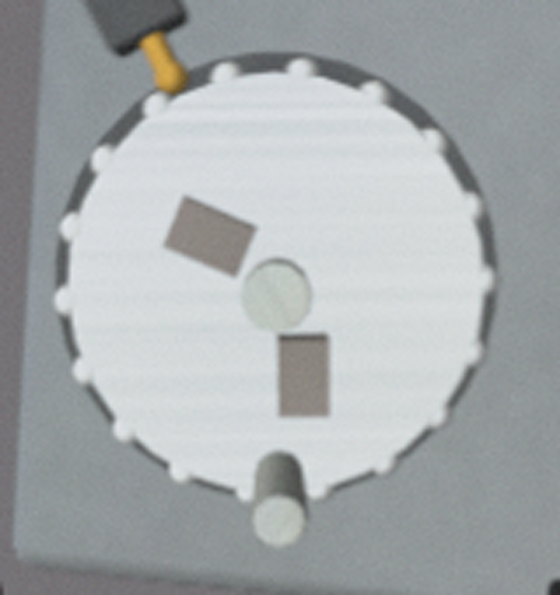

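```bash
python3 - <<'E'
from h import *
c=load("pics/wrist1.npz")
f=lambda u,v,z=.108: ray(c,(u/3.5+240,v/3.5+100),z)[:2]
ang=lambda d: np.degrees(np.arctan2(d[1],d[0]))
print(ang(f(165,245)-f(238,275)),ang(f(183,195)-f(256,228)),"ring",ang(f(278,416)-f(278,336)),ang(f(329,416)-f(329,336)))
h=f(277,290,.111);print(h,f(278,521,.141),ang(f(278,521,.141)-h),ang(f(165,245)-h))
E
```

```text
91.6006946385867 89.83485120515064 ring -156.1258084992222 -155.529169413145
[0.61667424 0.03523732] [0.57517022 0.01672309] -155.9591741266437 92.563532158235
```

```bash
python3 - <<'E'
from h import *
c=load("pics/wrist1.npz");S=load("pics/scene0.npz");T=load("pics/top0.npz")
# block top-face centre by triangulation: pixels wrist, scene, top
ob=[(c,(277,95)),(S,(568/4.25+240,398/4.25+195)),(T,(88/4.25+250,176/4.25+145))]
f=least_squares(lambda p:np.concatenate([proj(k,p)[0]-u for k,u in ob]),[.67,.08,.09]);print(f.x,f.fun.round(1))
d=f.x[:2]-[.6156,.0346];print(np.hypot(*d),np.degrees(np.arctan2(d[1],d[0])))
E
python3 mv.py .575 .0165 .117 24
```

```text
[0.6647499  0.09234102 0.09759771] [ 0.1  0.  -0.1 -0.1 -0.5  0. ]
0.075827021774176 49.59514456957206
t 2.33 p [0.5743 0.0182 0.2265] phi 23.67 xdir [-0. -0. -1.] F [0.54 0.75 0.53] j [ 21.  11. -12.  -0. -67.  92.] w 0.0351
tool shift [ 1.095e-01 -1.000e-04  1.800e-03] spin deg -0.33 rad -0.0057
polar r 0.0438 ang -158.58 z 0.2265 phi 23.67 F tool [-0.53  0.79 -0.47] t 2.33 w 0.0351
```

Emit:
{"method": "play_rows", "body": {"series": [0.01,0,0.0018,0,0.02,0,0,0,0.02,0,0,0,0.01,0,0,0,0,0,0,0]}}

```text
time_s: 2.75
tcp_pos: [0.5737, 0.0164, 0.1635]
eef_rot: [-99.9, 89.7, -166.6]
contact_force: [-0.4, -0.5, -0.5]
gripper_width: 0.0351
```

Emit:
{"method": "play_rows", "body": {"series": [0.01,0,0,0,0.015,0,0,0,0.015,0,0,0,0.009,0,0,0,0,0,0,0], "jaw": 27}}

```text
time_s: 3.17
tcp_pos: [0.5747, 0.0168, 0.116]
eef_rot: [-99.0, 89.9, -165.5]
contact_force: [-0.6, -0.2, 0.1]
gripper_width: 0.0237
```

```bash
sed -i 's/.6151,.0342/.6156,.0346/' mv.py; python3 mv.py .575 .0165 .117 24; python3 - <<'E'
from plant import *
import cv2,numpy as np
for n in ["scene"]:
    c=capture(n); cv2.imwrite(f"pics/{n}2.png",cv2.resize(c["img"][180:320,230:400],None,fx=4,fy=4,interpolation=cv2.INTER_CUBIC))
E
```

```text
t 3.17 p [0.5747 0.0168 0.116 ] phi 23.51 xdir [-0.002 -0.001 -1.   ] F [-0.58 -0.23  0.07] j [ 21.  17. -20.  -0. -53.  92.] w 0.0237
tool shift [-0.001   0.0002  0.0004] spin deg -0.49 rad -0.0086
polar r 0.0446 ang -156.47 z 0.1160 phi 23.51 F tool [-0.07 -0.62 -0.02] t 3.17 w 0.0237
```

View pics/scene2.png

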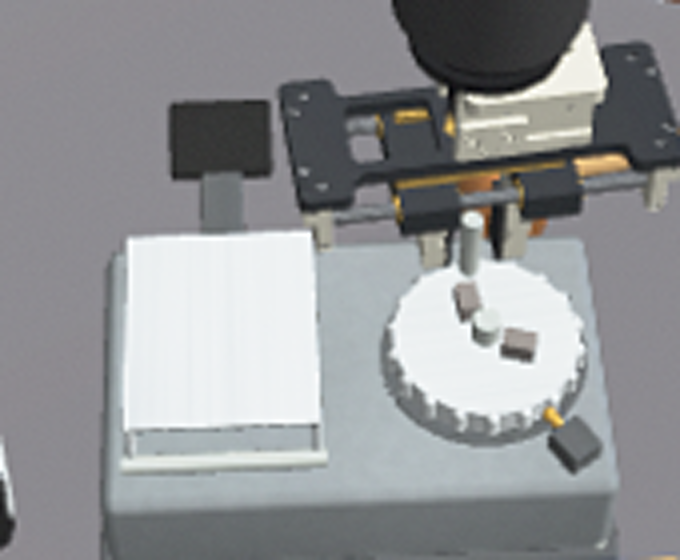

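Emit:
{"method": "play_rows", "body": {"series": [0,0.0001,-0.0031,0.0698,0,0.0001,-0.0031,0.0698,0,0.0001,-0.0031,0.0698,0,0.0001,-0.0031,0.0698,0,0.0001,-0.0031,0.0698]}}

```text
time_s: 3.63
tcp_pos: [0.5727, 0.0322, 0.1189]
eef_rot: [95.3, 89.9, 8.7]
contact_force: [-0.3, -0.0, -0.9]
gripper_width: 0.024
```

```bash
python3 mv.py
```

```text
polar r 0.0430 ang -176.80 z 0.1189 phi 3.36 F tool [ 0.86 -0.32  0.02] t 3.63 w 0.024
```

Emit:
{"method": "play_rows", "body": {"series": [0,0.0001,-0.0031,0.0698,0,0.0001,-0.0031,0.0698,0,0.0001,-0.0031,0.0698,0,0.0001,-0.0031,0.0698,0,0.0001,-0.0031,0.0698]}}

```text
time_s: 4.05
tcp_pos: [0.5743, 0.0474, 0.1189]
eef_rot: [110.6, 89.9, 3.9]
contact_force: [-0.1, -1.0, -0.1]
gripper_width: 0.0236
```

```bash
python3 mv.py
```

```text
polar r 0.0432 ang 162.81 z 0.1189 phi -16.65 F tool [0.06 0.17 0.98] t 4.05 w 0.0236
```

```bash
cat > look.py <<'E'
import sys; from plant import *; import cv2,numpy as np
n,o,x0,y0,x1,y1,f=sys.argv[1],sys.argv[2],*map(float,sys.argv[3:8])
c=capture(n); np.savez(f"pics/{o}.npz",**c); cv2.imwrite(f"pics/{o}.png",cv2.resize(c["img"][int(y0):int(y1),int(x0):int(x1)],None,fx=f,fy=f,interpolation=cv2.INTER_CUBIC))
E
python3 look.py scene s3 230 180 400 320 4
```

```text
(no output)
```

View pics/s3.png

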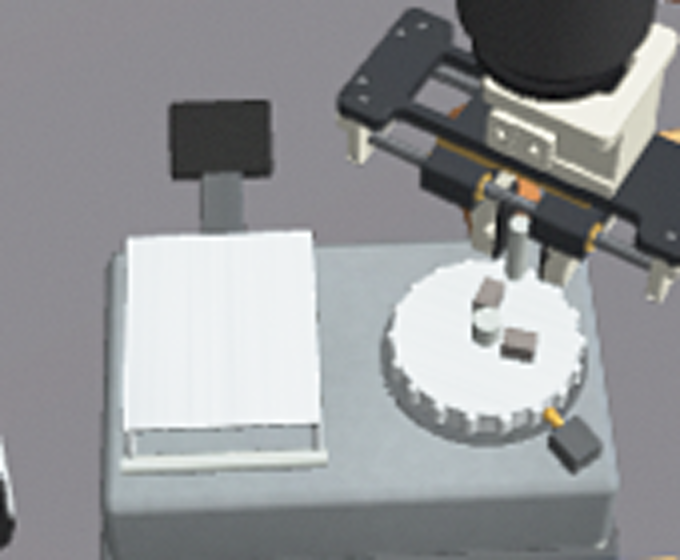

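Emit:
{"method": "play_rows", "body": {"series": [0,0.0001,-0.0031,0.0698,0,0.0001,-0.0031,0.0698,0,0.0001,-0.0031,0.0698,0,0.0001,-0.0031,0.0698,0,0.0001,-0.0031,0.0698]}}

```text
time_s: 4.52
tcp_pos: [0.5811, 0.0611, 0.1187]
eef_rot: [133.0, 89.9, 6.5]
contact_force: [-0.7, -0.8, 0.2]
gripper_width: 0.0238
```

```bash
python3 mv.py
```

```text
polar r 0.0436 ang 142.46 z 0.1187 phi -36.53 F tool [-0.16 -0.04  1.04] t 4.52 w 0.0238
```

Emit:
{"method": "play_rows", "body": {"series": [0,0.0001,-0.0031,0.0698,0,0.0001,-0.0031,0.0698,0,0.0001,-0.0031,0.0698,0,0.0001,-0.0031,0.0698,0,0.0001,-0.0031,0.0698]}}

```text
time_s: 4.93
tcp_pos: [0.5922, 0.0719, 0.1187]
eef_rot: [156.3, 89.9, 9.8]
contact_force: [-0.1, -1.2, 0.3]
gripper_width: 0.0242
```

```bash
python3 mv.py
```

```text
polar r 0.0440 ang 122.08 z 0.1187 phi -56.52 F tool [-0.26  0.94  0.73] t 4.93 w 0.0242
```

Emit:
{"method": "play_rows", "body": {"series": [0,0,-0.0016,0.035,0,0,-0.0016,0.035,0,0,-0.0016,0.035,0,0,-0.0016,0.035,0,0,-0.0016,0.035]}}

```text
time_s: 5.35
tcp_pos: [0.5982, 0.0751, 0.1185]
eef_rot: [40.5, 89.9, -116.0]
contact_force: [-0.8, -2.2, 0.2]
gripper_width: 0.0235
```

```bash
python3 mv.py;python3 look.py scene s4 230 180 400 320 4
```

```text
polar r 0.0440 ang 113.22 z 0.1185 phi -66.47 F tool [-0.23  1.68  1.63] t 5.35 w 0.0235
```

View pics/s4.png

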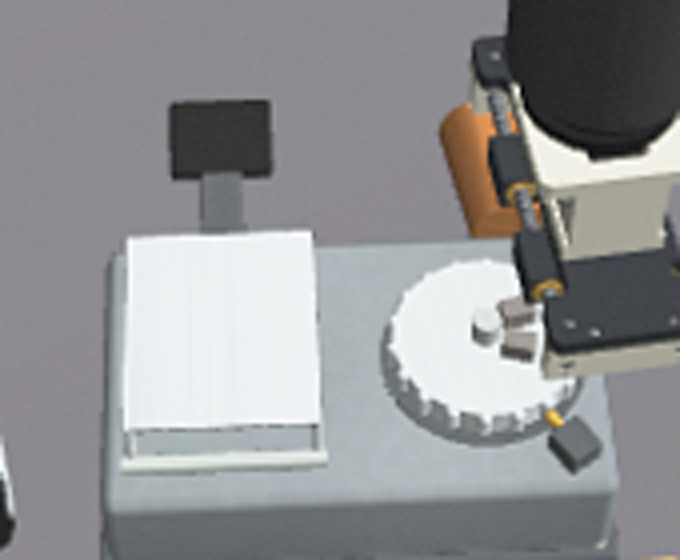

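Emit:
{"method": "play_rows", "body": {"series": [0,0,-0.0016,0.035,0,0,-0.0016,0.035,0,0,-0.0016,0.035,0,0,-0.0016,0.035,0,0,-0.0016,0.035]}}

```text
time_s: 5.82
tcp_pos: [0.6066, 0.0787, 0.1185]
eef_rot: [-175.0, 89.9, 18.5]
contact_force: [-0.0, 0.1, 0.4]
gripper_width: 0.0234
```

```bash
python3 mv.py
```

```text
polar r 0.0450 ang 101.48 z 0.1185 phi -76.44 F tool [-0.39 -0.11  0.  ] t 5.82 w 0.0234
```

Emit:
{"method": "play_rows", "body": {"series": [0,0,-0.0012,0.026,0,0,-0.0012,0.026,0,0,-0.0012,0.026,0,0,-0.0012,0.026,0,0,-0.0012,0.026]}}

```text
time_s: 6.23
tcp_pos: [0.6109, 0.079, 0.1183]
eef_rot: [16.9, 89.9, -157.0]
contact_force: [-4.0, -1.5, 1.3]
gripper_width: 0.0236
```

```bash
python3 mv.py
```

```text
polar r 0.0447 ang 95.99 z 0.1183 phi -83.88 F tool [-1.26  1.08  4.15] t 6.23 w 0.0236
```

Emit:
{"method": "play_rows", "body": {"series": [0,0,-0.0008,0.017,0,0,-0.0008,0.017,0,0,-0.0008,0.017,0,0,-0.0008,0.017,0,0,-0.0008,0.017]}}

```text
time_s: 6.65
tcp_pos: [0.6164, 0.0801, 0.1178]
eef_rot: [-157.3, 89.9, 23.8]
contact_force: [-0.0, 0.1, 0.5]
gripper_width: 0.0237
```

```bash
python3 mv.py
```

```text
polar r 0.0455 ang 88.95 z 0.1178 phi -88.86 F tool [-0.53 -0.12  0.03] t 6.65 w 0.0237
```

Emit:
{"method": "play_rows", "body": {"series": [0,0,-0.0008,0.017,0,0,-0.0008,0.017,0,0,-0.0008,0.017,0,0,0,0,0,0,0,0]}}

```text
time_s: 7.07
tcp_pos: [0.6184, 0.0799, 0.1175]
eef_rot: [28.3, 90.0, -153.4]
contact_force: [0.3, 0.0, -0.9]
gripper_width: 0.0234
```

```bash
python3 mv.py
```

```text
polar r 0.0453 ang 86.49 z 0.1175 phi -91.72 F tool [ 0.88 -0.01 -0.27] t 7.07 w 0.0234
```

Emit:
{"method": "play_rows", "body": {"series": [0,0,-0.0008,0.017,0,0,-0.0008,0.017,0,0,-0.0008,0.017,0,0,0,0,0,0,0,0]}}

```text
time_s: 7.48
tcp_pos: [0.6203, 0.0796, 0.1175]
eef_rot: [19.9, 90.0, -164.8]
contact_force: [-2.2, 0.1, 0.4]
gripper_width: 0.0239
```

```bash
python3 mv.py; python3 look.py scene s5 230 180 400 320 4
```

```text
polar r 0.0453 ang 84.00 z 0.1175 phi -94.65 F tool [-0.4   0.08  2.17] t 7.48 w 0.0239
```

View pics/s5.png

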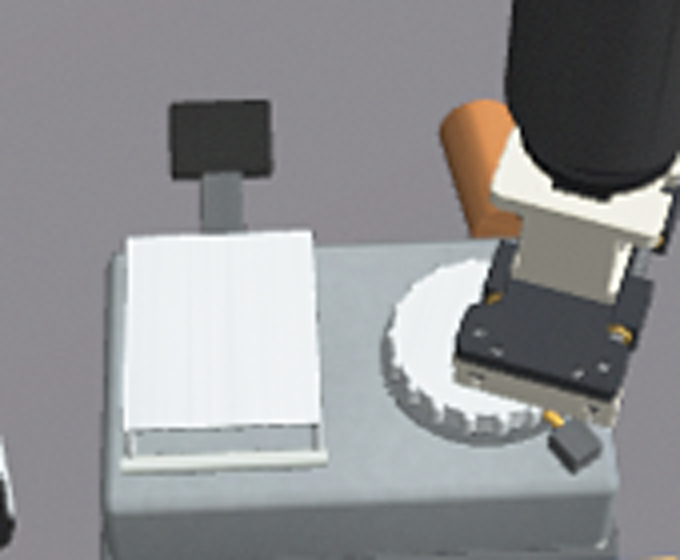

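```bash
python3 look.py wrist w5 200 100 440 360 2.3
```

```text
(no output)
```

View pics/w5.png

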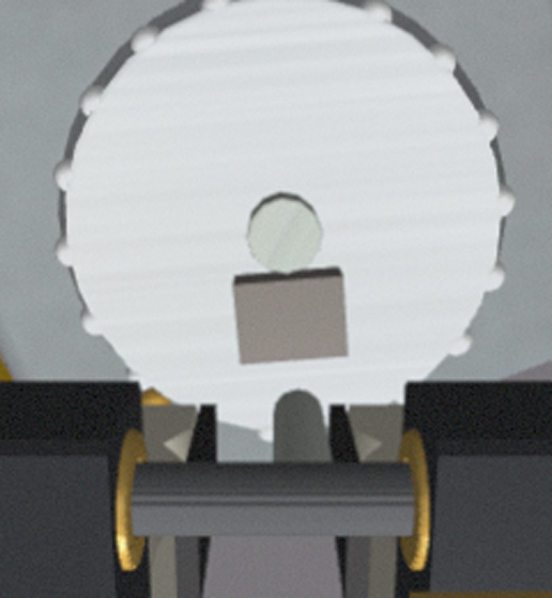

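Emit:
{"method": "play_rows", "body": {"series": [0,0,-0.0008,0.017,0,0,-0.0008,0.01,0,0,-0.0008,0,0,0,0,0,0,0,0,0]}}

```text
time_s: 8.0
tcp_pos: [0.6207, 0.0793, 0.1173]
eef_rot: [14.0, 89.8, -172.2]
contact_force: [-10.7, 1.4, 7.4]
gripper_width: 0.0235
```

```bash
python3 mv.py; python3 look.py wrist w6 200 100 440 360 2.3
```

```text
polar r 0.0450 ang 83.50 z 0.1173 phi -96.25 F tool [-7.37 -0.26 10.87] t 8.0 w 0.0235
```

View pics/w6.png

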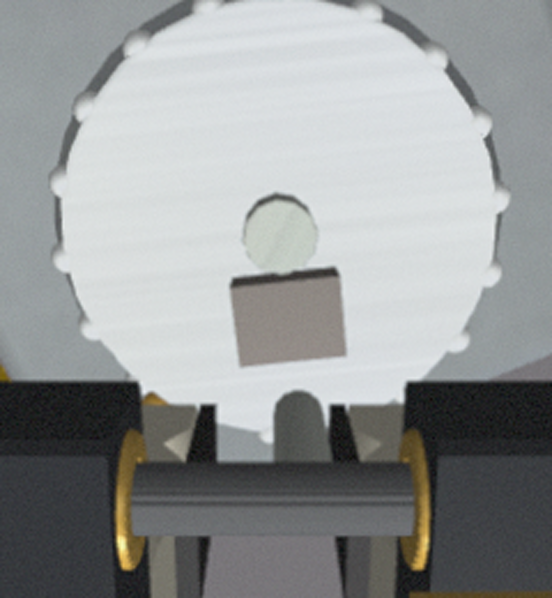

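Emit:
{"method": "play_rows", "body": {"series": [0,0,0.0015,0,0,0.0001,0.0025,-0.05,0,0.0001,0.0031,-0.0698,0,0.0001,0.0031,-0.0698,0,0.0001,0.0031,-0.0698]}}

```text
time_s: 8.47
tcp_pos: [0.6104, 0.0797, 0.1178]
eef_rot: [-173.6, 89.9, 15.3]
contact_force: [0.0, -0.6, 0.5]
gripper_width: 0.0238
```

```bash
python3 mv.py
```

```text
polar r 0.0454 ang 96.53 z 0.1178 phi -81.16 F tool [-0.53  0.63  0.07] t 8.47 w 0.0238
```

Emit:
{"method": "play_rows", "body": {"series": [0,0.0001,0.0023,-0.052,0,0.0001,0.0023,-0.052,0,0.0001,0.0023,-0.052,0,0.0001,0.0023,-0.052,0,0.0001,0.0023,-0.052]}}

```text
time_s: 8.88
tcp_pos: [0.6, 0.0766, 0.1179]
eef_rot: [175.7, 89.9, 19.4]
contact_force: [0.4, 0.4, 0.5]
gripper_width: 0.024
```

```bash
python3 mv.py
```

```text
polar r 0.0448 ang 110.41 z 0.1179 phi -66.31 F tool [-0.5  -0.18 -0.56] t 8.88 w 0.024
```

Emit:
{"method": "play_rows", "body": {"series": [0,0.0001,0.0023,-0.052,0,0.0001,0.0023,-0.052,0,0.0001,0.0023,-0.052,0,0.0001,0.0023,-0.052,0,0.0001,0.0023,-0.052]}}

```text
time_s: 9.3
tcp_pos: [0.5911, 0.071, 0.118]
eef_rot: [165.3, 89.7, 23.9]
contact_force: [2.1, 2.9, -1.2]
gripper_width: 0.0236
```

```bash
python3 mv.py; python3 look.py wrist w7 200 100 440 360 2.3
```

```text
polar r 0.0439 ang 123.92 z 0.1180 phi -51.40 F tool [ 1.25 -0.93 -3.44] t 9.3 w 0.0236
```

View pics/w7.png

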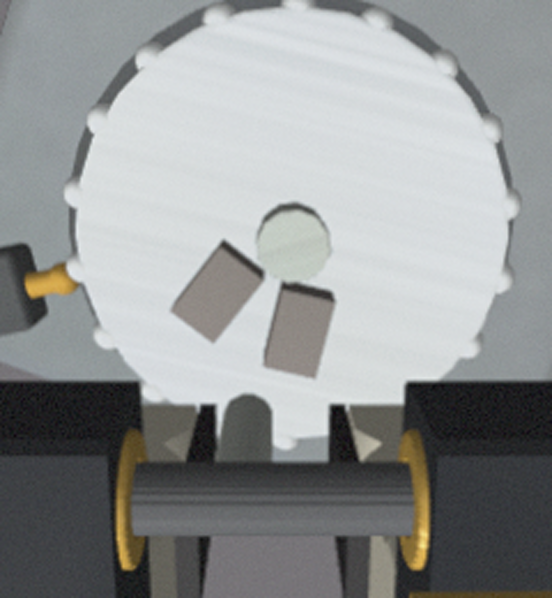

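Emit:
{"method": "play_rows", "body": {"series": [0,0.0001,0.0023,-0.052,0,0.0001,0.0023,-0.052,0,0.0001,0.0023,-0.052,0,0.0001,0.0023,-0.052,0,0.0001,0.0023,-0.052]}}

```text
time_s: 9.77
tcp_pos: [0.582, 0.062, 0.1178]
eef_rot: [150.6, 89.9, 24.1]
contact_force: [3.5, 4.5, -1.6]
gripper_width: 0.0237
```

```bash
python3 mv.py; python3 look.py wrist w8 200 100 440 360 2.3
```

```text
polar r 0.0433 ang 140.83 z 0.1178 phi -36.59 F tool [ 1.65  0.14 -5.74] t 9.77 w 0.0237
```

Emit:
{"method": "play_rows", "body": {"series": [0,0,0.0016,-0.035,0,0,0.0016,-0.035,0,0,0.0012,-0.026,0,0,0.0012,-0.026,0,0,0,0]}}

```text
time_s: 10.23
tcp_pos: [0.5783, 0.0569, 0.1176]
eef_rot: [89.7, 90.0, -30.0]
contact_force: [-1.3, -0.1, 0.3]
gripper_width: 0.0236
```

```bash
python3 mv.py; python3 look.py wrist w9 200 100 440 360 2.3
```

```text
polar r 0.0434 ang 149.16 z 0.1176 phi -29.72 F tool [-0.27 -1.08  0.75] t 10.23 w 0.0236
```

View pics/w8.png

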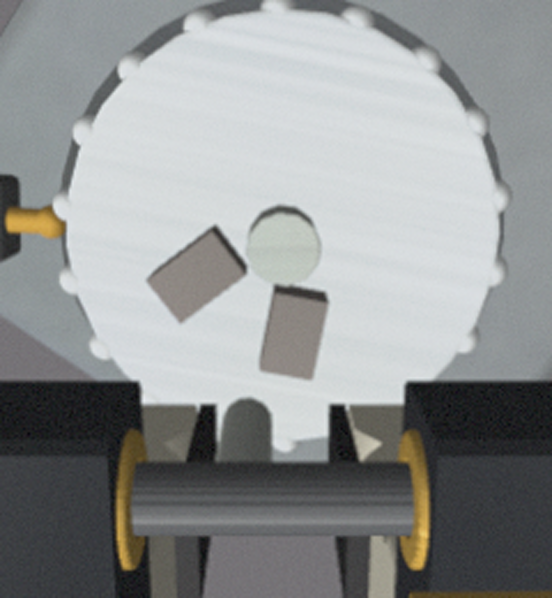

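View pics/w9.png

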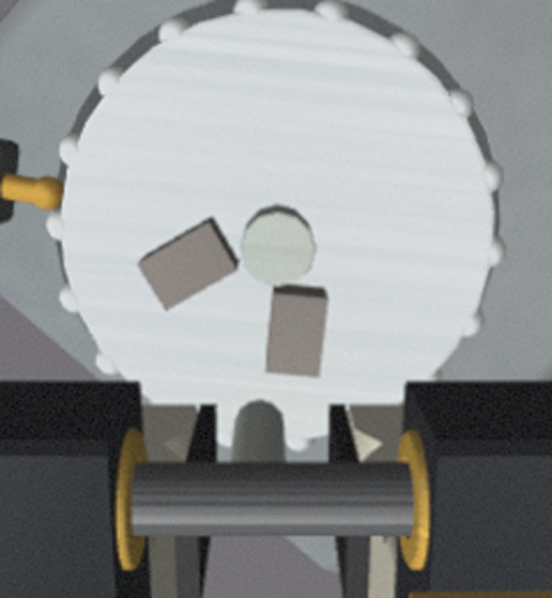

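```bash
cat > ang.py <<'E'
from h import *
def rel(c,fx,rg,off,s,zz=.108):
    f=lambda q: ray(c,(q[0]/s+off[0],q[1]/s+off[1]),zz)[:2]
    a=lambda o,i:(lambda d:np.degrees(np.arctan2(d[1],d[0])))(f(o)-f(i))
    A=[a(*e) for e in fx];B=[a(*e) for e in rg]; print(A,B,(np.mean(B)-np.mean(A)+180)%360-180)
E
python3 - <<'E'
from ang import *
c=load("pics/w9.npz"); s=2.3;o=(200,100)
rel(c,[((139,264),(212,219)),((167,309),(238,269))],[((266,373),(272,290)),((319,377),(326,297))],o,s)
c=load("pics/w8.npz")
rel(c,[((148,280),(215,228)),((181,322),(246,271))],[((260,370),(274,289)),((312,380),(327,300))],o,s)
E
python3 look.py scene s9 230 180 400 320 4
```

```text
[np.float64(91.48687229759726), np.float64(89.7973985849221)] [np.float64(146.1788611970485), np.float64(146.3349401946298)] 55.61476525457945
[np.float64(90.78384402876978), np.float64(91.69955417435202)] [np.float64(133.78613648592565), np.float64(133.97541038068988)] 42.639074331746855
```

View pics/s9.png

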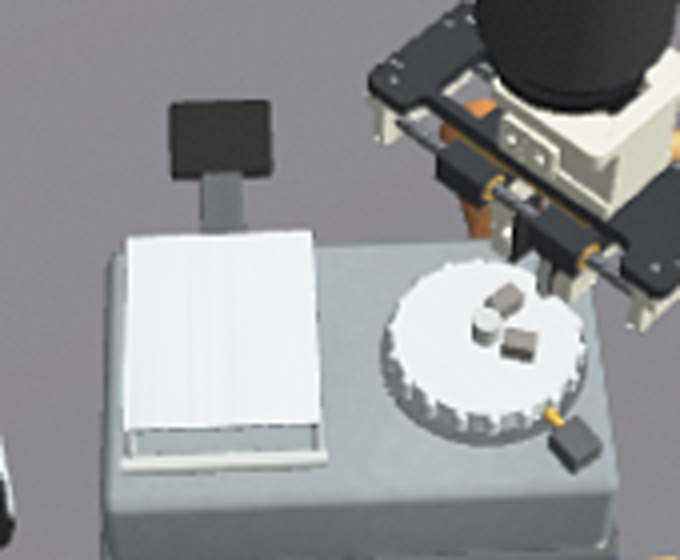

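Emit:
{"method": "play_rows", "body": {"series": [0,0,0,0,-0.01,0,0,0,-0.02,0,0,0,-0.025,0,0,0,-0.025,0,0,0], "jaw": 40}}

```text
time_s: 10.75
tcp_pos: [0.578, 0.0568, 0.1989]
eef_rot: [-19.4, 90.0, -139.1]
contact_force: [0.9, 0.5, -0.7]
gripper_width: 0.0352
```

```bash
python3 mv.py .498 -.148 .18; python3 look.py wrist w10 140 60 460 300 2.3
```

```text
t 10.75 p [0.578  0.0568 0.1989] phi -29.69 xdir [-0.001 -0.001 -1.   ] F [ 0.86  0.48 -0.67] j [ 25.  13. -14.   0. -63.  35.] w 0.0352
tool shift [0.0191 0.032  0.2175] spin deg 0 rad 0.0
polar r 0.0437 ang 149.46 z 0.1989 phi -29.69 F tool [ 0.67  0.51 -0.85] t 10.75 w 0.0352
```

View pics/w10.png

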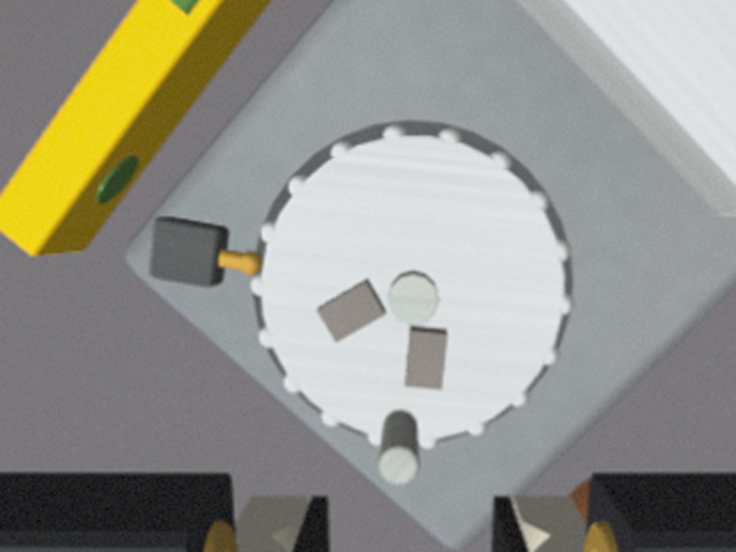

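```bash
python3 - <<'E'
from ang import *
c=load("pics/w10.npz"); s=2.3;o=(140,60)
rel(c,[((317,309),(369,280)),((337,341),(386,311))],[((405,386),(411,328)),((442,389),(447,330))],o,s)
p=ray(c,(398/s+140,466/s+60),.141);h=ray(c,(414/s+140,296/s+60),.111);d=p-h;print(p,h,np.hypot(*d[:2]),np.degrees(np.arctan2(d[1],d[0])))
E
```

```text
[np.float64(88.9378893440076), np.float64(91.56588200501149)] [np.float64(144.3945137451492), np.float64(146.09894475142724)] 54.99484357377867
[0.57874432 0.06056302 0.141     ] [0.61573731 0.03402907 0.111     ] 0.04552506967987631 144.34927977605918
```

Emit:
{"method": "play_rows", "body": {"series": [-0.005,0.004,0.027,0,0,0.004,0.027,0,0,0.004,0.027,0,0,0.004,0.027,0,0,0.004,0.027,0], "jaw": 0}}

```text
time_s: 11.22
tcp_pos: [0.5283, -0.0713, 0.2034]
eef_rot: [123.2, 89.9, 3.6]
contact_force: [1.1, 0.2, 0.0]
gripper_width: 0.0075
```

Emit:
{"method": "play_rows", "body": {"series": [0,0.004,0.027,0,0,0.004,0.027,0,0,0.004,0.027,0,0,0,0,0.12,0,0,0,0.12]}}

```text
time_s: 11.63
tcp_pos: [0.4986, -0.148, 0.2034]
eef_rot: [126.8, 89.9, -7.0]
contact_force: [-0.2, 0.2, 0.5]
gripper_width: 0.0003
```

Emit:
{"method": "play_rows", "body": {"series": [0,0,0,0.12,0,0,0,0.12,0,0,0,0.12,0,0,0,0.12,0,0,0,0.12]}}

```text
time_s: 12.05
tcp_pos: [0.4993, -0.1467, 0.2033]
eef_rot: [163.1, 90.0, -5.0]
contact_force: [-0.2, 0.5, 0.5]
gripper_width: 0.0001
```

Emit:
{"method": "play_rows", "body": {"series": [0,0,0,0.12,0,0,0,0.12,0,0,0,0.12,0,0,0,0.12,0,0,0,0.12]}}

```text
time_s: 12.47
tcp_pos: [0.4993, -0.1466, 0.2033]
eef_rot: [-162.1, 90.0, -4.6]
contact_force: [0.0, -0.4, -0.9]
gripper_width: 0.0003
```

Emit:
{"method": "play_rows", "body": {"series": [0,0,0,0.12,0,0,0,0.12,0,0,0,0.12,0,0,0,0.12,0,0,0,0.12]}}

```text
time_s: 12.88
tcp_pos: [0.4993, -0.1466, 0.2033]
eef_rot: [-129.1, 90.0, -6.0]
contact_force: [-0.2, -0.5, -0.3]
gripper_width: 0.0005
```

```bash
python3 mv.py .495 -.149 .083 -163; python3 look.py top t11 0 0 640 480 1.25;python3 look.py scene s11 0 0 640 480 1.25
```

```text
t 12.88 p [ 0.4993 -0.1466  0.2033] phi -146.91 xdir [ 0.001 -0.    -1.   ] F [-0.21 -0.52 -0.31] j [  5.   7. -21.   0. -62. -62.] w 0.0005
tool shift [0.1203 0.005  0.0004] spin deg 16.09 rad 0.2808
polar r 0.2153 ang -122.69 z 0.2033 phi -146.91 F tool [ 0.31  0.46 -0.32] t 12.88 w 0.0005
```

View pics/s11.png

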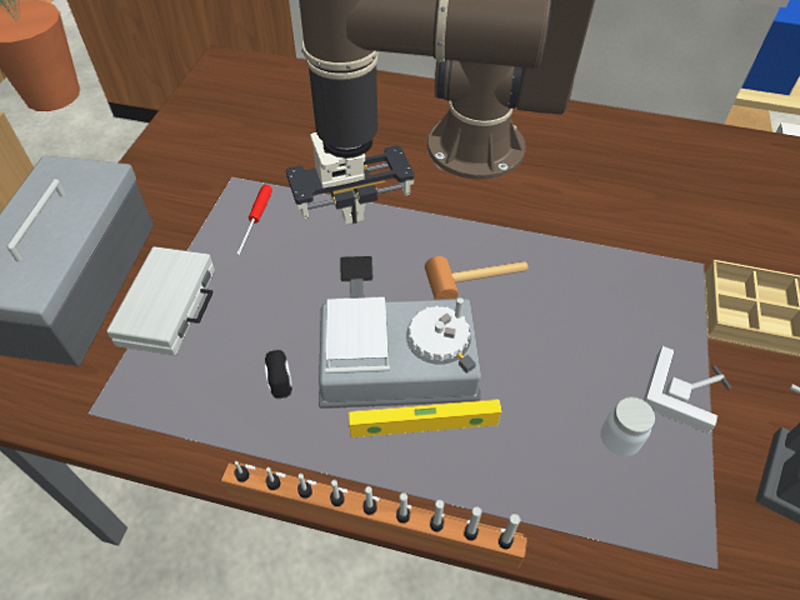

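View pics/t11.png

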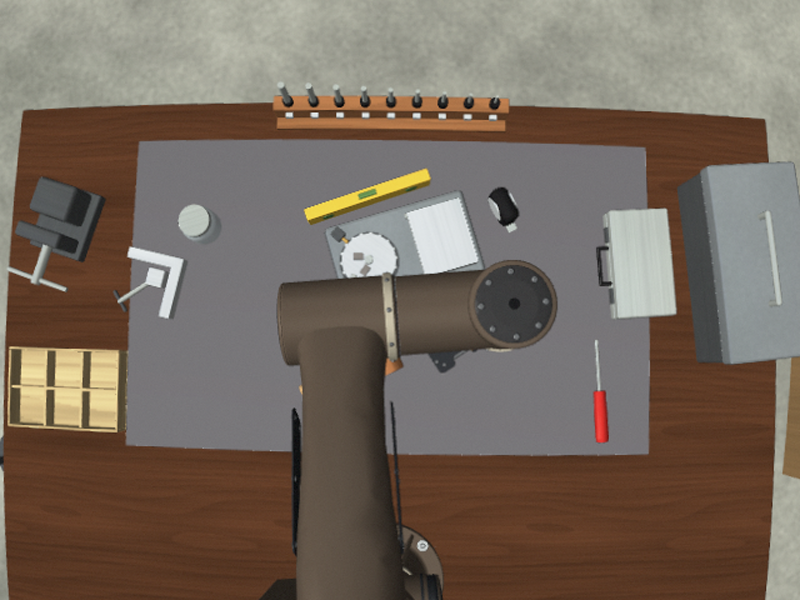

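Emit:
{"method": "play_rows", "body": {"series": [0.01,0.005,0,0.12,0.02,0,0,0.12,0.025,0,0,0.04,0.025,0,0,0,0.015,0,0,0]}}

```text
time_s: 13.4
tcp_pos: [0.494, -0.1493, 0.1058]
eef_rot: [61.7, 89.9, 169.4]
contact_force: [-1.0, 0.5, 0.1]
gripper_width: 0.0002
```

Emit:
{"method": "play_rows", "body": {"series": [0.01,0,0,0,0.006,0,0,0,0.004,0,0,0,0.002,0,0,0,0.002,0,0,0]}}

```text
time_s: 13.82
tcp_pos: [0.4956, -0.1494, 0.0842]
eef_rot: [-111.8, 89.9, -4.3]
contact_force: [-0.8, 0.6, 0.4]
gripper_width: 0.0005
```

```bash
python3 mv.py .495 -.149 .073 -163; python3 look.py scene s12 200 120 400 320 3
```

```text
t 13.82 p [ 0.4956 -0.1494  0.0842] phi -162.52 xdir [ 0.001 -0.    -1.   ] F [-0.76  0.61  0.39] j [  5.  14. -30.   0. -46. -78.] w 0.0005
tool shift [0.0112 0.0005 0.0006] spin deg 0.48 rad 0.0084
polar r 0.2196 ang -123.11 z 0.0842 phi -162.52 F tool [-0.39  0.54  0.81] t 13.82 w 0.0005
```

View pics/s12.png

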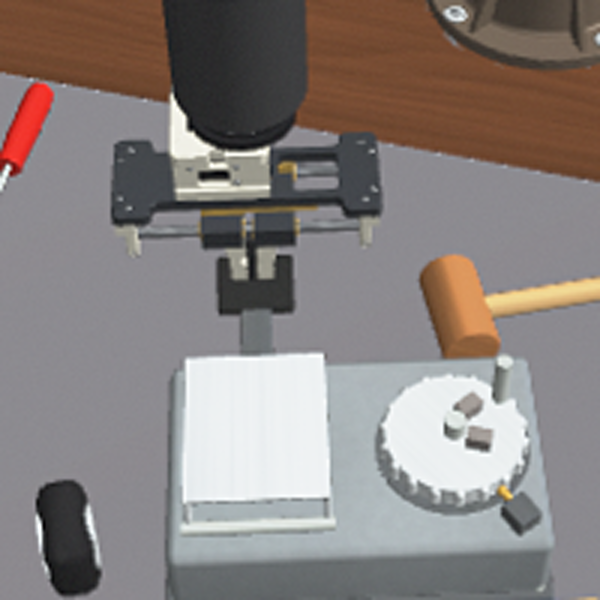

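Emit:
{"method": "play_rows", "body": {"series": [0.003,0,0,0,0.003,0,0,0,0.003,0,0,0,0.002,0,0,0,0.002,0,0,0]}}

```text
time_s: 14.28
tcp_pos: [0.4943, -0.1497, 0.0707]
eef_rot: [95.3, 89.9, -157.2]
contact_force: [-3.2, -0.6, 5.7]
gripper_width: 0.0007
```

Emit:
{"method": "play_rows", "body": {"series": [0.002,0,0,0,0.002,0,0,0,0.002,0,0,0,0.002,0,0,0,0.002,0,0,0]}}

```text
time_s: 14.7
tcp_pos: [0.4939, -0.1498, 0.0605]
eef_rot: [87.4, 89.9, -165.2]
contact_force: [-3.2, -2.3, 5.3]
gripper_width: 0.0003
```

Emit:
{"method": "play_rows", "body": {"series": [0.002,0,0,0,0.002,0,0,0,0.002,0,0,0,0.002,0,0,0,0.002,0,0,0]}}

```text
time_s: 15.12
tcp_pos: [0.4938, -0.1498, 0.0505]
eef_rot: [86.3, 89.9, -166.3]
contact_force: [-3.5, -1.5, 6.6]
gripper_width: 0.0005
```

```bash
python3 mv.py .495 -.149 .041 -163; python3 look.py scene s13 200 120 400 320 3
```

```text
t 15.12 p [ 0.4938 -0.1498  0.0505] phi -162.57 xdir [-0.002 -0.    -1.   ] F [-3.55 -1.45  6.56] j [  5.  17. -32.   0. -42. -78.] w 0.0005
tool shift [ 0.0095 -0.0014  0.0004] spin deg 0.43 rad 0.0075
polar r 0.2210 ang -123.44 z 0.0505 phi -162.57 F tool [-6.55  3.83 -0.32] t 15.12 w 0.0005
```

View pics/s13.png

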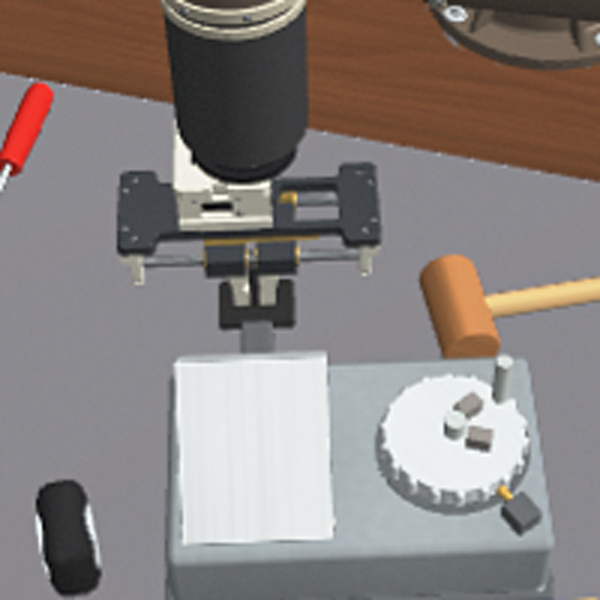

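Emit:
{"method": "play_rows", "body": {"series": [0.002,0,0,0,0.002,0,0,0,0.002,0,0,0,0.001,0,0,0,0.001,0,0,0]}}

```text
time_s: 15.58
tcp_pos: [0.4946, -0.1497, 0.0434]
eef_rot: [113.6, 89.9, -138.9]
contact_force: [-7.8, 2.0, 20.9]
gripper_width: 0.0005
```

Emit:
{"method": "play_rows", "body": {"series": [0.001,0,0,0,0.0005,0,0,0,0.0005,0,0,0,0.0005,0,0,0,0,0,0,0]}}

```text
time_s: 16.0
tcp_pos: [0.4947, -0.1497, 0.0427]
eef_rot: [174.6, 89.9, -77.9]
contact_force: [-12.4, 3.3, 34.5]
gripper_width: 0.0004
```

```bash
python3 mv.py .495 -.149 .041 -163; python3 look.py scene s14 200 120 400 320 3
```

```text
t 16.0 p [ 0.4947 -0.1497  0.0427] phi -162.5 xdir [ 0.    -0.001 -1.   ] F [-12.37   3.31  34.5 ] j [  5.  17. -32.   0. -40. -78.] w 0.0004
tool shift [ 0.0017 -0.0005  0.0006] spin deg 0.5 rad 0.0087
polar r 0.2205 ang -123.26 z 0.0427 phi -162.50 F tool [-34.5   10.8    6.85] t 16.0 w 0.0004
```

View pics/s14.png

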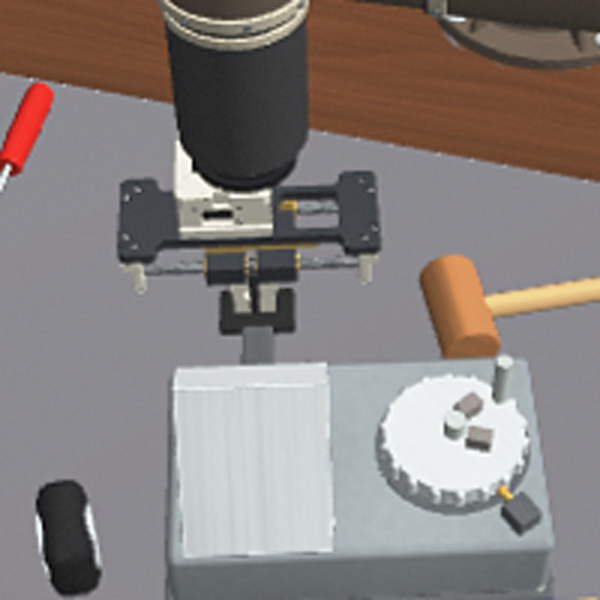

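Emit:
{"method": "play_rows", "body": {"series": [-0.0008,0,0,0,0,0,0,0,0,0,0,0,0,0,0,0,0,0,0,0]}}

```text
time_s: 16.47
tcp_pos: [0.4946, -0.1497, 0.043]
eef_rot: [174.5, 90.0, -78.0]
contact_force: [-11.0, 1.5, 27.7]
gripper_width: 0.0004
```

Emit:
{"method": "play_rows", "body": {"series": [0,0,0,0,0,0,0,0,0,0,0,0,0,0,0,0,0,0,0,0]}}

```text
time_s: 16.88
tcp_pos: [0.4946, -0.1497, 0.043]
eef_rot: [177.5, 90.0, -75.0]
contact_force: [-10.7, 1.9, 28.1]
gripper_width: 0.0003
```

Emit:
{"method": "play_rows", "body": {"series": [-0.001,0,0,0,-0.0015,0,0,0,-0.0015,0,0,0,-0.0015,0,0,0,-0.0015,0,0,0]}}

```text
time_s: 17.3
tcp_pos: [0.4941, -0.1496, 0.048]
eef_rot: [83.4, 89.9, -169.2]
contact_force: [-3.8, -2.3, 5.8]
gripper_width: 0.0003
```

Emit:
{"method": "play_rows", "body": {"series": [-0.0015,0,0,0,-0.0015,0,0,0,-0.0015,0,0,0,-0.0015,0,0,0,-0.0015,0,0,0]}}

```text
time_s: 17.72
tcp_pos: [0.4941, -0.1496, 0.0554]
eef_rot: [82.1, 89.9, -170.5]
contact_force: [-4.7, -2.1, 5.4]
gripper_width: 0.0006
```

Emit:
{"method": "play_rows", "body": {"series": [-0.0015,0,0,0,-0.0015,0,0,0,-0.0015,0,0,0,-0.0015,0,0,0,-0.0015,0,0,0]}}

```text
time_s: 18.13
tcp_pos: [0.4947, -0.1494, 0.063]
eef_rot: [87.2, 90.0, -165.3]
contact_force: [-3.1, -0.6, 5.6]
gripper_width: 0.0001
```

Emit:
{"method": "play_rows", "body": {"series": [-0.0015,0,0,0,-0.0015,0,0,0,-0.0015,0,0,0,-0.0015,0,0,0,-0.0015,0,0,0]}}

```text
time_s: 18.55
tcp_pos: [0.4957, -0.1492, 0.0708]
eef_rot: [-104.6, 89.9, 2.8]
contact_force: [-1.3, 0.8, 5.4]
gripper_width: 0.0003
```

Emit:
{"method": "play_rows", "body": {"series": [-0.0015,0,0,0,-0.0015,0,0,0,-0.0015,0,0,0,-0.0015,0,0,0,-0.0015,0,0,0]}}

```text
time_s: 18.97
tcp_pos: [0.4957, -0.1491, 0.0781]
eef_rot: [-96.7, 89.9, 10.8]
contact_force: [-0.5, 0.0, 0.4]
gripper_width: 0.0003
```

```bash
python3 mv.py .495 -.149 .2 -163
```

```text
t 18.97 p [ 0.4957 -0.1491  0.0781] phi -162.56 xdir [ 0.001  0.    -1.   ] F [-0.53  0.03  0.37] j [  5.  14. -30.  -0. -45. -78.] w 0.0003
tool shift [-0.1219  0.0005  0.0003] spin deg 0.44 rad 0.0077
polar r 0.2194 ang -123.13 z 0.0781 phi -162.56 F tool [-0.37  0.5   0.19] t 18.97 w 0.0003
```

Emit:
{"method": "play_rows", "body": {"series": [-0.005,0,0,0,-0.015,0,0,0,-0.025,0,0,0,-0.025,0,0,0,-0.025,0,0,0]}}

```text
time_s: 19.38
tcp_pos: [0.4944, -0.1494, 0.1737]
eef_rot: [72.3, 89.9, 179.7]
contact_force: [0.9, 0.7, -0.0]
gripper_width: 0.0002
```

Emit:
{"method": "play_rows", "body": {"series": [-0.015,0,0,0,0,0,0,0,0,0,0,0,0,0,0,0,0,0,0,0]}}

```text
time_s: 19.8
tcp_pos: [0.4942, -0.1493, 0.1867]
eef_rot: [68.6, 89.9, 176.0]
contact_force: [-0.2, 0.0, -0.1]
gripper_width: 0.0004
```

```bash
python3 mv.py; python3 look.py scene s15 200 150 400 340 3.1;  python3 - <<'E'
import cv2,numpy as np
a=np.load("pics/s15.npz")["img"];b=np.load("pics/scene0.npz")["img"]
d=np.abs(a.astype(int)-b).max(2)>40; d=cv2.morphologyEx(d.astype(np.uint8),cv2.MORPH_OPEN,np.ones((2,2)))
n,l,st,c=cv2.connectedComponentsWithStats(d); print(st[1:])
E
```

```text
polar r 0.2204 ang -123.43 z 0.1867 phi -162.58 F tool [0.12 0.17 0.09] t 19.8 w 0.0004
[[  232     0   206   184 14227]
 [  405     0    72    93  3434]
 [  390    31     5     2    10]
 [  395    39    22    12    99]
 [  400    42     2     2     4]
 [  386    46     3     2     6]
 [  383    53     2     2     4]
 [  386    54    20     8    67]
 [  393    65     3     4     8]
 [  357    81    34    19   136]
 [  615    97    25    58   780]
 [  250   164    12     2    24]
 [  241   167     2     3     6]
 [  345   233     7    17    66]
 [  365   239     7    17    62]
 [  344   251     7    11    58]
 [  352   252    10     9    58]]
```

View pics/s15.png

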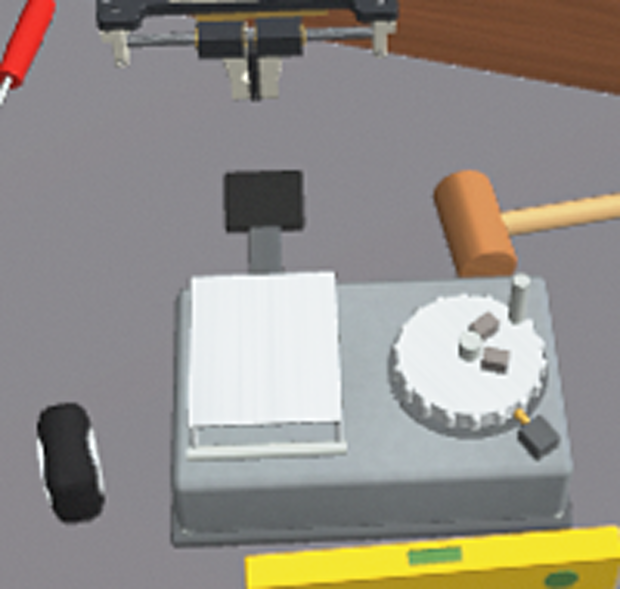

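```bash
python3 - <<'E'
from h import *
from plant import close_job
c=load("pics/s15.npz"); p=ray(c,(519/3.1+200,281/3.1+150),.141)[:2]-[.6156,.0346]
a=np.degrees(np.arctan2(p[1],p[0])); print(np.hypot(*p),a,a-90.9)
print(close_job())
E
```

```text
0.04385786168962715 145.52102504753486 54.62102504753486
the job is handed in; nothing more can be done
None
```

The grinder is set up and the job is handed in, at about 20 s on the clock out of the 72 s allowed.

- **Ring:** I pushed the tab clockwise until it met a hard stop at about 11 N, and the wrist camera showed the two stones touching. I then backed it off past three clicks and lifted clear. Camera checks put the ring at 54.6° to 55.6° from the touch. That fits the third click (58° within 4), though it sits near the low end of that range. The neighbouring clicks at 38° and 78° are well away.
- **Pedal and guard:** I pressed the pedal to its stop. The fingertip force peaked at 34.5 N, and I eased it to about 28 N for the hold. The guard was fully up for about 1.4 s, slightly longer than the second you asked for. I let the pedal up over about 1.8 s, staying in contact until the pad was back at the top.
- **Final check:** The last picture shows the guard closed, the pad up and the gripper clear of everything, with a force reading near zero. Comparing it with the first scene picture, the only changes are the tab, the ring's stone and the robot, so the other tools were not moved. No check failed.

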